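# Lay out the stripped injector parts by length

## Robot

A 6-joint arm with a two-finger parallel gripper is mounted at the origin on a cart in front of the work surface, level with it; the furniture and walls round the work are solid. World frame = base frame: x ahead of the robot, y to its left, z up, the work surface at z = 0. Lengths are in mm, angles in rad, forces in N, time in s.
With the tool pointing down it reaches from about 250 to 725 mm from the base axis. Payload 9.7 kg.
Tool frame: the origin (TCP) lies on the centre line of the jaws, within the pads' length; the fingertips stand 8 mm ahead of it and the grasp point (between the pads) lies 11 mm behind it; y points along the fingers, x is the direction in which the jaws open and shut, and the axes are right-handed (so a half turn about y gives the same grasp; the last joint's range is limited). The gripper opens to 85 mm and grips with 20 to 120 N. Pads are 22 mm wide; open, the fingers measure 114 mm over their backs; the gripper's body (76 mm by 85 mm) begins 54 mm behind the grasp point. The pads swing forward as they close: fully open they stand 13 mm farther back than shut.
Start: joints at [1.322, 0.087, 0.176, 1.66, 0, 1.571], TCP at [135.43, 533.063, 239.284] pointing down, gripper open.
Joint ranges: [-3.13, 3.13], [-0.85, 1.81], [-1.15, 1.24], [-2.2, 2.28], [-1.44, 1.52], [-3.14, 3.14]. Speed limits (rad/s): [2.22, 2.22, 2.57, 3.14, 3.14, 3.14].

## Interface

Orientations are given as a unit quaternion [x, y, z, w].
In Python, from station import observe, capture, hand_in gives the robot as it stands.
- The arm moves only by the tool jog_arm, never from a script. Its argument "deltas" is a list of rows, each a list of 3 entries, a list of its own where there are three numbers: the shift along the tool's x, y, z as a fraction of full scale, then the turn about the tool's y as a fraction of full scale, then the gripper's target within -1 to 1 (shut at 1, half-way at 0, fully open at -1). A call has exactly 8 rows; each row is the pose to reach, as a shift and turn from the pose measured when the call began, along the tool's axes at that moment, turning the shorter way round; what a row does not reach only later rows make up. Full scale, the value 1, is 1 m for a shift and pi rad for a turn. A row lasts 1/10 s, in which the tool goes at most 50 mm and 8.59 degrees, less where a joint would pass 70% of its speed; a pose out of reach is approached as far as the arm can. A call with a number of a shift or a turn outside -1 to 1 is refused whole. A call with a gripper value outside its range is refused whole. The fingers move at their own pace and stop on an object; "squeeze" is the grip in N (left out, the last holds). Time passes only in rows, so rows that repeat a pose let the fingers close, or fill a call up. It gives the time, the measured TCP pose, the force and the opening at its end, in the units of the state.
- observe(): the state, without advancing time (a new reading comes with each control period).
- capture(name): name is "scene" or "top" or "wrist"; returns a dict with "frame" (480x640x3 uint8, red, green, blue), "intrinsics" (3x3 intrinsics, pixels), "rvec" (rotation vector, rad) and "tvec" (3), from world to camera coordinates, as OpenCV has them. Camera axes: x right, y down, z forward; pixel columns grow to the right and rows downward; lengths in mm; the calibration is good to about 2 mm. The wrist camera is an equidistant fisheye: a pixel r from the principal point sees the ray r / f radians off the axis. A picture is of the moment at which its call begins. There is no depth.
- hand_in(): hands the job in, once; it reports no verdict.
The state is a dict: "t": time; "q": joint angles; "qd": joint speeds; "joint_torque": joint torques, N m; "tcp_pos": TCP position; "orientation": TCP orientation; "contact_force": force on the tool from outside, world axes, zero at the start; "wrist_torque": the same for the moment, N m; "opening": finger opening in mm.
Only numpy, scipy, OpenCV 4.12 (cv2) and the standard library are available. Lean on these libraries where they do the work, as an engineer would, in place of code of your own. Each camera call takes 0.05 s, during which the arm holds its last target. There are 200 camera calls.

## Task

Pick out the four grey steel injector parts from the tools on the bench and lay each one down in the blue cradle made for its length: the longest part in the longest cradle, and so on down to the shortest part in the shortest. Each must lie flat and lengthwise inside its cradle, set down rather than dropped; leave the orange seal pick and the blue screwdriver where they are.

Things in the scene. Friction and masses are not known exactly. Their poses are not given: they have to be found in the camera images.
- longest_part: loose grey steel injector part, a complete injector, black rear end: 172 mm long, 25 mm thick, lying; longest of four. Origin: centre of the underside (up to 1.5 mm below the support), middle of the length; y along the length, z up. Grip across x: it is 18 mm wide to the fingers, solid from -73 to 84 mm along y and up to z = 25 mm.
- second_part: loose grey steel injector part, a complete injector, black rear end: 137 mm long, 25 mm thick, lying; second longest of four. Origin: centre of the underside (up to 1.5 mm below the support), middle of the length; y along the length, z up. Grip across x: it is 18 mm wide to the fingers, solid from -56 to 67 mm along y and up to z = 25 mm.
- third_part: loose grey steel injector part, a bare nozzle housing with a thin tip: 80 mm long, 25 mm thick, lying; third longest of four. Origin: centre of the underside (up to 1.5 mm below the support), middle of the length; y along the length, z up. Grip across x: it is 18 mm wide to the fingers, solid from -39 to 39 mm along y and up to z = 25 mm.
- shortest_part: loose grey steel injector part, a short bare nozzle housing: 50 mm long, 25 mm thick, lying; shortest of four. Origin: centre of the underside (up to 1.5 mm below the support), middle of the length; y along the length, z up. Grip across x: it is 18 mm wide to the fingers, solid from -25 to 25 mm along y and up to z = 25 mm.
- longest_cradle: fixed blue shallow tray with yellow floor on the black mat, longest of four, for the 172 mm part. Inside 196 mm long (along y) and 38 mm wide (along x); walls 5 mm thick; origin: centre of the underside; z up; inner floor 4 mm above the origin, wall tops 12 mm above it. The part may lie either way round. No room for fingers inside: let go with the fingertips above the walls.
- second_cradle: fixed blue shallow tray with yellow floor on the black mat, second longest of four, for the 137 mm part. Inside 161 mm long (along y) and 38 mm wide (along x); walls 5 mm thick; origin: centre of the underside; z up; inner floor 4 mm above the origin, wall tops 12 mm above it. The part may lie either way round. No room for fingers inside: let go with the fingertips above the walls.
- third_cradle: fixed blue shallow tray with yellow floor on the black mat, third longest of four, for the 80 mm part. Inside 104 mm long (along y) and 38 mm wide (along x); walls 5 mm thick; origin: centre of the underside; z up; inner floor 4 mm above the origin, wall tops 12 mm above it. The part may lie either way round. No room for fingers inside: let go with the fingertips above the walls.
- shortest_cradle: fixed blue shallow tray with yellow floor on the black mat, shortest of four, for the 50 mm part. Inside 74 mm long (along y) and 38 mm wide (along x); walls 5 mm thick; origin: centre of the underside; z up; inner floor 4 mm above the origin, wall tops 12 mm above it. The part may lie either way round. No room for fingers inside: let go with the fingertips above the walls.
- pick: loose orange seal pick, 173 mm long, 16 mm wide, 10 mm high, lying among the injector parts: leave it. Origin: centre of the underside; y along the length.
- screwdriver: loose blue-handled screwdriver, 227 mm long (along y), 27 mm thick, lying behind the injector parts: leave it. Origin: centre of the underside.
Not all that is in view belongs to the job. Of the things shaped like the shortest_part, the grey one is meant.

How it is judged:
By the outcome, as a careful person would: the job done as asked, in the order asked, and still so for the second after the job is handed in, with the robot touching nothing.
It also fails if it takes over 96 s, if anything falls off the work surface, if the arm or the gripper's body presses on something with over 40 N, if the wrist force passes 120 N, or if a joint passes its speed limit or range.

## Working session

There is one attempt and no reset: what is moved stays moved. The work goes in short steps, Python scripts to look and compute and a tool call to move; the robot and the scene stay as the last step left them, time stands still between calls to the robot, and variables do not carry over. Pictures are saved under pics/ and viewed, on a budget of 14 in all, crops included, one or two more only if the job needs it, and the job is handed in when it is done.

Besides the shell and the picture viewer there is one more tool, called after ">>>" by a JSON object that holds its "fn" and its "kwargs". jog_arm: Moves the arm, as the interface text tells. Shift numbers are shares of 1 m and turn numbers shares of pi rad, none past 1 either way. Its arguments: {"type":"object","properties":{"deltas":{"type":"array"},"squeeze":{"type":"number"}},"required":["deltas"]}

```bash
mkdir -p pics; ls
python3 - <<'E'
from station import observe,capture
import cv2,numpy as np
print(observe())
for n in("scene","top"):
    c=capture(n);cv2.imwrite(f"pics/{n}0.png",c["frame"][...,::-1]);np.savez(f"{n}0.npz",**c)
    print(n,c["intrinsics"].tolist(),c["rvec"],c["tvec"])
E
```

```text
pics
{'t': 0.0, 'q': array([ 1.32201460e+00,  8.74417728e-02,  1.75149837e-01,  1.65977143e+00,
       -1.34274928e-05,  1.57077991e+00]), 'qd': array([ 0.00082469,  0.00023217,  0.0017645 , -0.00115813,  0.00102215,
        0.00121107]), 'joint_torque': array([-1.21887431e-03, -5.20388997e+01,  4.64805722e+01,  1.61696831e-02,
       -1.09605342e-04, -8.22965973e-06]), 'tcp_pos': array([135.37654635, 532.86981481, 238.60116733]), 'orientation': array([ 0.55844695,  0.43375535, -0.43445675, -0.55788944]), 'contact_force': array([-0.92842256, -0.05527395,  0.14456675]), 'wrist_torque': array([-0.0179633 ,  0.00814796, -0.01913823]), 'opening': 85.57443728999704}
scene [[444.4745498962334, 0.0, 320.2125158088568], [0.0, 444.4745498962334, 242.90606531259562], [0.0, 0.0, 1.0]] [ 1.84990354 -1.01541733  0.61046723] [-323.2146448   252.18482095  644.34122629]
top [[553.9418668058095, 0.0, 317.7798011970905], [0.0, 553.9418668058095, 230.99500938698708], [0.0, 0.0, 1.0]] [ 2.1917523  -2.18047475  0.0657189 ] [7.53594900e-01 5.86428706e+02 1.36280510e+03]
```

View pics/top0.png

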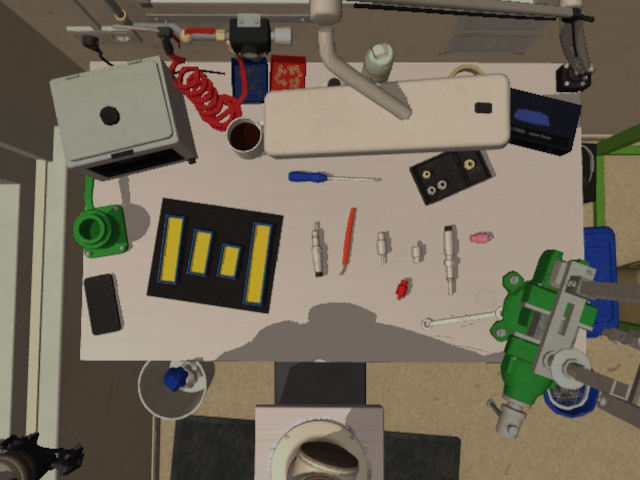

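View pics/scene0.png

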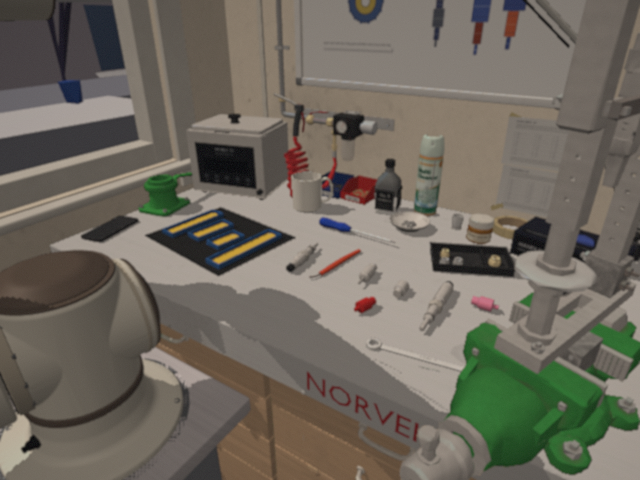

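Top view: cradles second (172,250), third (201,253), shortest (229,261), longest (257,263). Parts: second (318,248), third (382,246), shortest (417,252), longest (449,258). Pink and red distractors are at (481,238) and (402,289). The scene view agrees. Next I measure these from the top view.

```bash
cat > h.py <<'E'
import numpy as np,cv2
from scipy.spatial.transform import Rotation as R
def rays(c,uv):
    uv=np.asarray(uv,float).reshape(-1,2);K=c["intrinsics"]
    n=cv2.undistortPoints(uv.reshape(-1,1,2),K,None).reshape(-1,2)
    M=cv2.Rodrigues(np.asarray(c["rvec"]))[0];o=-M.T@np.asarray(c["tvec"]).ravel()
    return o,np.c_[n,np.ones(len(n))]@M
def plane(c,uv,z):
    o,d=rays(c,uv);return o+d*((z-o[2])/d[:,2])[:,None]
def rect(c,cnt,z):
    p=plane(c,cnt.reshape(-1,2),z)[:,:2].astype(np.float32)
    (cx,cy),(w,h),a=cv2.minAreaRect(p)
    if w>h:a+=90;w,h=h,w   # a = heading+90 of the long side
    b=np.radians(a+90);b=(b)%np.pi
    return np.round([cx,cy,w,h,np.degrees(b)],1)  # centre,width,length,long-axis angle (deg from world x)
E
python3 - <<'E'
from h import *
c=dict(np.load("top0.npz"));f=c["frame"]
hsv=cv2.cvtColor(f,cv2.COLOR_RGB2HSV)
m=cv2.inRange(hsv,(20,100,80),(35,255,255));m[:200]=0;m[320:]=0;m[:,300:]=0;m[:,:140]=0
for k in cv2.findContours(m,0,1)[0]:
    if cv2.contourArea(k)>100:print("cradle floor",rect(c,k,6))
print("bg",f[270,350],f[220,400], "part",f[245,318],f[260,449],f[245,382],"shadow",f[252,388])
l=cv2.cvtColor(f,cv2.COLOR_RGB2LAB).astype(int)
bg=np.median(l[200:300,290:480].reshape(-1,3),0)
d=(l-bg);print(bg,[d[p].tolist() for p in((245,318),(260,449),(245,382),(252,417),(250,388),(255,456),(272,319))])
roi=f[195:305,290:500]
cv2.imwrite("pics/topcrop.png",cv2.resize(roi,None,fx=3.8,fy=3.8,interpolation=cv2.INTER_CUBIC)[...,::-1])
from station import observe
s=observe();print(R.from_quat(s["orientation"]).as_matrix().round(3))
E
```

```text
cradle floor [510.6 227.   36.2  72.6 170.2]
cradle floor [532.6 300.3  35.9 102.2 171. ]
cradle floor [505.3 155.3  36.7 194.1 173. ]
cradle floor [540.1 373.4  35.3 160.2 173.7]
bg [174 159 143] [168 155 140] part [87 79 69] [156 143 124] [173 156 139] shadow [111 102  92]
[165. 131. 137.] [[-78.0, -2.0, -2.0], [-12.0, -1.0, 3.0], [2.0, 0.0, 2.0], [4.0, 1.0, 2.0], [-54.0, 0.0, -3.0], [-56.0, -1.0, -2.0], [-99.0, -1.0, -4.0]]
[[ 0.246 -0.    -0.969]
 [ 0.969 -0.001  0.246]
 [-0.001 -1.    -0.   ]]
```

View pics/topcrop.png

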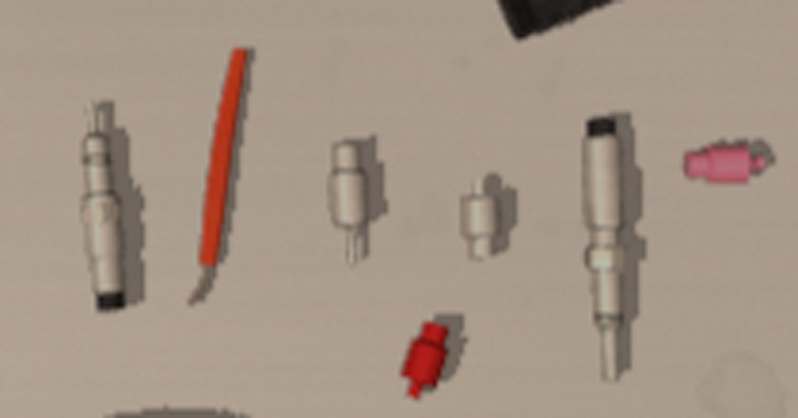

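The crop shows the long axes clearly, given here as crop pixels: second (97,102)-(111,308), third (344,140)-(353,263), shortest (477,180)-(480,258), longest (601,118)-(610,380). The red and pink parts and the pick are separate from these.

```bash
cat >> h.py <<'E'
def go(x,y,z,axis_deg):
    """print shift fractions and turn fraction so the jaws shut across a part with long axis axis_deg"""
    from station import observe
    s=observe();M=R.from_quat(s["orientation"]).as_matrix()
    d=M.T@(np.array([x,y,z])-s["tcp_pos"])/1000
    want=np.radians(axis_deg+90);now=np.arctan2(M[1,0],M[0,0])
    e=(want-now+np.pi/2)%np.pi-np.pi/2
    print("t",round(s["t"],2),"tcp",s["tcp_pos"].round(1),"tilt",M[:,1].round(3),"open",round(s["opening"],1),"F",s["contact_force"].round(1))
    print("shift",d.round(4),"turn",round(-e/np.pi,4),"q",s["q"].round(2))
E
python3 - <<'E'
from h import *
c=dict(np.load("top0.npz"))
P=dict(second=[(97,102),(111,308)],third=[(344,140),(353,263)],short=[(477,180),(480,258)],long=[(601,118),(610,380)])
for k,v in P.items():
    a=plane(c,(np.array(v)+.5)/3.8-.5+[290,195],12);e=a[0]-a[1]
    print(k,a.mean(0).round(1),"len",np.hypot(*e[:2]).round(1),"ang",np.degrees(np.arctan2(e[1],e[0])).round(1))
go(500,-170,120,0)
E
```

```text
second [543.    5.5  12. ] len 136.0 ang 4.2
third [ 546.  -155.4   12. ] len 81.1 ang 4.1
short [ 534.9 -240.8   12. ] len 51.3 ang 1.9
long [ 515.9 -324.    12. ] len 171.9 ang 1.4
t 0.1 tcp [135.4 532.9 238.6] tilt [-0.    -0.001 -1.   ] open 85.5 F [ 0.8 -0.3 -0.1]
shift [-0.5913  0.1194 -0.5265] turn -0.0792 q [ 1.32  0.09  0.18  1.66 -0.    1.57]
```

```bash
python3 -c "
from h import *
go(516,-324,130,1.4)"
```

```text
t 0.1 tcp [135.4 532.9 238.6] tilt [-0.    -0.001 -1.   ] open 85.5 F [ 0.8 -0.3 -0.1]
shift [-0.7366  0.1096 -0.5799] turn -0.087 q [ 1.32  0.09  0.18  1.66 -0.    1.57]
```

>>> {"fn": "jog_arm", "kwargs": {"deltas": [[[-0.737,0.03,-0.58],-0.087,-0.3],[[-0.737,0.03,-0.58],-0.087,-0.3],[[-0.737,0.03,-0.58],-0.087,-0.3],[[-0.737,0.03,-0.58],-0.087,-0.3],[[-0.737,0.03,-0.58],-0.087,-0.3],[[-0.737,0.03,-0.58],-0.087,-0.3],[[-0.737,0.03,-0.58],-0.087,-0.3],[[-0.737,0.03,-0.58],-0.087,-0.3]], "squeeze": 60}}

```text
t: 0.9
tcp_pos: [297.7, 165.8, 226.5]
orientation: [-0.494, -0.506, 0.506, 0.493]
contact_force: [1.3, -0.1, 0.5]
opening: 55.6
```

```bash
python3 -c "
from h import *
go(516,-324,130,1.4)"
```

```text
t 0.9 tcp [297.7 165.8 226.5] tilt [ 0.    -0.001 -1.   ] open 55.6 F [ 1.3 -0.1  0.5]
shift [-0.4951  0.097  -0.2058] turn 0.0003 q [ 0.51 -0.41 -0.28  1.7  -0.    0.48]
```

>>> {"fn": "jog_arm", "kwargs": {"deltas": [[[-0.495,0.02,-0.206],0,-0.3],[[-0.495,0.02,-0.206],0,-0.3],[[-0.495,0.02,-0.206],0,-0.3],[[-0.495,0.02,-0.206],0,-0.3],[[-0.495,0.02,-0.206],0,-0.3],[[-0.495,0.02,-0.206],0,-0.3],[[-0.495,0.02,-0.206],0,-0.3],[[-0.495,0.02,-0.206],0,-0.3]]}}

```text
t: 1.7
tcp_pos: [460.3, -199.9, 211.6]
orientation: [-0.494, -0.506, 0.506, 0.494]
contact_force: [0.5, 1.2, 0.4]
opening: 55.6
```

```bash
python3 -c "
from h import *
go(516,-324,130,1.4)"
```

```text
t 1.7 tcp [ 460.3 -199.9  211.6] tilt [ 0.    -0.001 -1.   ] open 55.6 F [0.5 1.2 0.4]
shift [-0.1254  0.0817 -0.0526] turn 0.0001 q [-0.41 -0.04 -0.    1.6  -0.   -0.43]
```

>>> {"fn": "jog_arm", "kwargs": {"deltas": [[[-0.125,0.06,-0.053],0,-0.3],[[-0.125,0.08,-0.053],0,-0.3],[[-0.125,0.08,-0.053],0,-0.3],[[-0.125,0.08,-0.053],0,-0.3],[[-0.125,0.08,-0.053],0,-0.3],[[-0.125,0.08,-0.053],0,-0.3],[[-0.125,0.08,-0.053],0,-0.3],[[-0.125,0.08,-0.053],0,-0.3]]}}

```text
t: 2.5
tcp_pos: [516.7, -322.9, 133.4]
orientation: [0.495, 0.506, -0.506, -0.493]
contact_force: [0.6, -0.2, -0.2]
opening: 55.5
```

```bash
python3 -c "
from h import *
from station import capture
go(516,-324,40,1.4)
c=capture('wrist');cv2.imwrite('pics/w1.png',c['frame'][...,::-1]);np.savez('w1.npz',**c);print(c['intrinsics'],c['rvec'],c['tvec'])"
```

```text
t 2.5 tcp [ 516.7 -322.9  133.4] tilt [ 0.002 -0.002 -1.   ] open 55.5 F [ 0.6 -0.2 -0.2]
shift [-0.0009  0.0934  0.0009] turn 0.0004 q [-0.56  0.21  0.11  1.47 -0.   -0.58]
[[371.64829954   0.         314.71213937]
 [  0.         371.64829954 239.97595543]
 [  0.           0.           1.        ]] [-2.03362496 -2.08840765 -0.31487251] [ 337.74911564 -492.44286575  127.64610809]
```

View pics/w1.png

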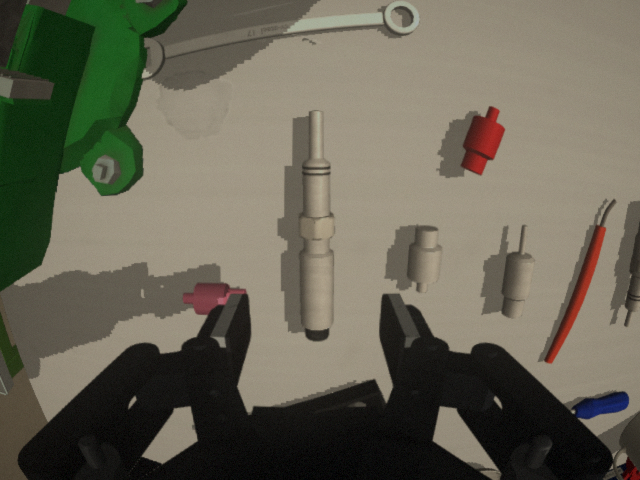

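The wrist view shows the longest part, (316,110)-(317,340), centred between the jaws. The pink part is just clear of the finger at (215,298).

>>> {"fn": "jog_arm", "kwargs": {"deltas": [[[-0.001,0.045,0.001],0,-0.1],[[-0.001,0.09,0.001],0,0],[[-0.001,0.103,0.001],0,0.2],[[-0.001,0.103,0.001],0,0.35],[[-0.001,0.103,0.001],0,0.35],[[-0.001,0.103,0.001],0,0.35],[[-0.001,0.103,0.001],0,0.35],[[-0.001,0.103,0.001],0,0.35]]}}

```text
t: 3.35
tcp_pos: [516.4, -324.5, 31.5]
orientation: [0.495, 0.507, -0.506, -0.492]
contact_force: [-0.5, 0.8, 0.0]
opening: 27.9
```

```bash
python3 -c "
from h import *
from station import capture
go(516,-324,18.5,1.4)
c=capture('wrist');cv2.imwrite('pics/w2.png',c['frame'][...,::-1])"
```

```text
t 3.35 tcp [ 516.4 -324.5   31.5] tilt [ 0.003 -0.003 -1.   ] open 27.9 F [-0.5  0.8  0. ]
shift [0.0006 0.013  0.0005] turn 0.0004 q [-0.56  0.24 -0.05  1.27 -0.   -0.59]
```

View pics/w2.png

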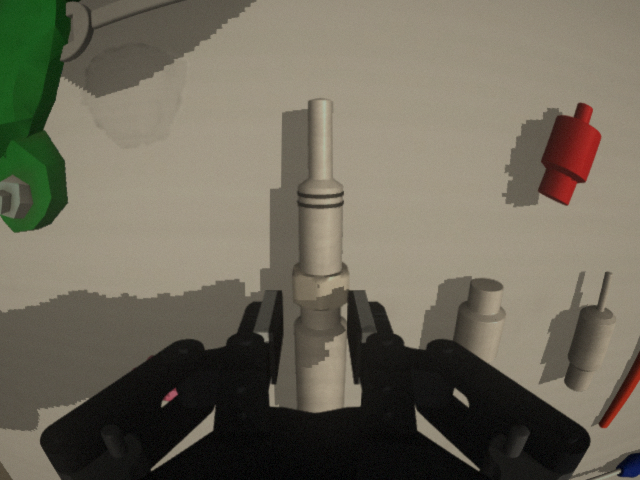

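The jaws straddle the body beside the hex collar, with no contact. Now I lower and grip.

>>> {"fn": "jog_arm", "kwargs": {"deltas": [[[0,0.013,0],0,0.35],[[0,0.013,0],0,0.35],[[0,0.013,0],0,0.5],[[0,0.013,0],0,0.8],[[0,0.013,0],0,0.8],[[0,0.013,0],0,0.8],[[0,0.013,0],0,0.8],[[0,0.013,0],0,0.8]], "squeeze": 60}}

```text
t: 4.2
tcp_pos: [516.3, -324.4, 18.1]
orientation: [0.495, 0.506, -0.506, -0.492]
contact_force: [-0.6, 0.6, -2.8]
opening: 17.4
```

```bash
python3 -c "
from h import *
go(505.3,155.3,120,-7)"
```

```text
t 4.2 tcp [ 516.3 -324.4   18.1] tilt [ 0.003 -0.002 -1.   ] open 17.4 F [-0.6  0.6 -2.8]
shift [ 0.4796 -0.1031 -0.0016] turn 0.0471 q [-0.56  0.25 -0.07  1.25 -0.   -0.59]
```

>>> {"fn": "jog_arm", "kwargs": {"deltas": [[[0,-0.02,0],0,0.8],[[0,-0.05,0],0,0.8],[[0,-0.08,0],0,0.8],[[0.02,-0.1,0],0,0.8],[[0.06,-0.1,0],0.01,0.8],[[0.1,-0.1,0],0.02,0.8],[[0.14,-0.1,0],0.03,0.8],[[0.16,-0.1,0],0.04,0.8]], "squeeze": 80}}

```text
t: 5.0
tcp_pos: [511.6, -161.7, 117.9]
orientation: [0.526, 0.475, -0.474, -0.523]
contact_force: [0.3, 0.4, -2.3]
opening: 17.1
```

```bash
python3 -c "
from h import *
go(505.3,155.3,120,-7)"
```

```text
t 5.0 tcp [ 511.6 -161.7  117.9] tilt [ 0.003 -0.002 -1.   ] open 17.1 F [ 0.3  0.4 -2.3]
shift [ 0.3148 -0.0027  0.0379] turn 0.0071 q [-0.31  0.04 -0.11  1.42 -0.   -0.21]
```

>>> {"fn": "jog_arm", "kwargs": {"deltas": [[[0.04,0,0.005],0.002,0.8],[[0.085,0,0.01],0.003,0.8],[[0.13,0,0.015],0.004,0.8],[[0.175,0,0.02],0.005,0.8],[[0.22,0,0.026],0.006,0.8],[[0.265,0,0.032],0.007,0.8],[[0.3,0,0.036],0.007,0.8],[[0.315,0,0.038],0.007,0.8]]}}

```text
t: 5.8
tcp_pos: [504.8, 158.3, 117.3]
orientation: [0.53, 0.47, -0.469, -0.528]
contact_force: [0.2, 0.2, -2.3]
opening: 16.9
```

```bash
python3 -c "
from h import *
from station import capture
go(505.3,155.3,32,-7)
c=capture('wrist');cv2.imwrite('pics/w3.png',c['frame'][...,::-1]);np.savez('w3.npz',**c)"
```

```text
t 5.8 tcp [504.8 158.3 117.3] tilt [ 0.003 -0.001 -1.   ] open 16.9 F [ 0.2  0.2 -2.3]
shift [-0.0028  0.0853 -0.0005] turn 0.001 q [ 0.31  0.02 -0.13  1.42 -0.    0.42]
```

View pics/w3.png

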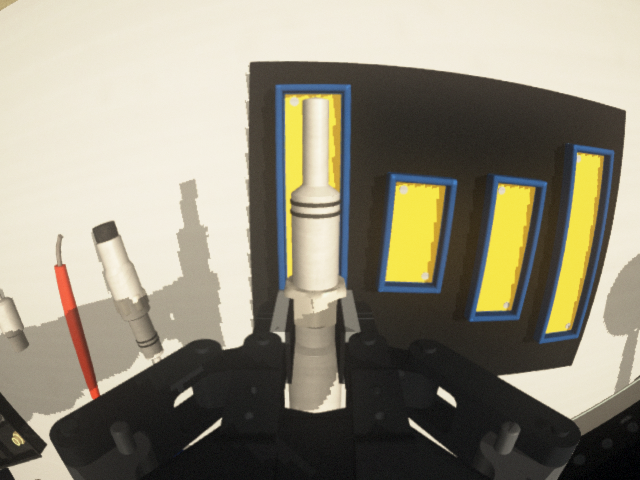

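The part is held straight over the longest cradle, (276-352, 85-…). Now I lower it until it touches the floor.

>>> {"fn": "jog_arm", "kwargs": {"deltas": [[[-0.0028,0.03,0],0.001,0.8],[[-0.0028,0.06,0],0.001,0.8],[[-0.0028,0.08,0],0.001,0.8],[[-0.0028,0.086,0],0.001,0.8],[[-0.0028,0.088,0],0.001,0.8],[[-0.0028,0.09,0],0.001,0.8],[[-0.0028,0.09,0],0.001,0.8],[[-0.0028,0.09,0],0.001,0.8]]}}

```text
t: 6.65
tcp_pos: [505.4, 156.0, 28.2]
orientation: [0.531, 0.47, -0.467, -0.528]
contact_force: [0.1, -0.7, -2.0]
opening: 16.8
```

```bash
python3 -c "
from h import *
go(505.3,155.3,24,-7)"
```

```text
t 6.65 tcp [505.4 156.   28.2] tilt [ 0.005 -0.001 -1.   ] open 16.8 F [ 0.1 -0.7 -2. ]
shift [-0.0008  0.0042  0.    ] turn 0.0 q [ 0.3   0.06 -0.27  1.24 -0.    0.42]
```

>>> {"fn": "jog_arm", "kwargs": {"deltas": [[[0,0.001,0],0,0.8],[[0,0.002,0],0,0.8],[[0,0.002,0],0,0.8],[[0,0.003,0],0,0.8],[[0,0.003,0],0,0.8],[[0,0.004,0],0,0.8],[[0,0.004,0],0,0.8],[[0,0.004,0],0,0.8]]}}

```text
t: 7.45
tcp_pos: [505.4, 156.1, 24.7]
orientation: [0.531, 0.47, -0.467, -0.528]
contact_force: [-3.8, -0.7, 4.9]
opening: 16.9
```

Contact at z 24.7. Release, then rise.

>>> {"fn": "jog_arm", "kwargs": {"deltas": [[[0,0,0],0,0.5],[[0,0,0],0,0.2],[[0,0,0],0,0.1],[[0,-0.002,0],0,0.1],[[0,-0.02,0],0,0],[[0,-0.06,0],0,-0.2],[[0,-0.1,0],0,-0.2],[[0,-0.105,0],0,-0.2]]}}

```text
t: 8.25
tcp_pos: [506.9, 156.7, 135.0]
orientation: [0.532, 0.472, -0.465, -0.527]
contact_force: [0.7, 0.5, -0.8]
opening: 51.0
```

```bash
python3 -c "
from h import *
from station import capture
go(543,5.5,120,4.2)
c=capture('wrist');cv2.imwrite('pics/w4.png',c['frame'][...,::-1]);np.savez('w4.npz',**c)"
```

```text
t 8.25 tcp [506.9 156.7 135. ] tilt [ 0.012  0.002 -1.   ] open 51.0 F [ 0.7  0.5 -0.8]
shift [-0.1458  0.0152 -0.0541] turn -0.0621 q [ 0.3   0.01 -0.1   1.44 -0.    0.42]
```

View pics/w4.png

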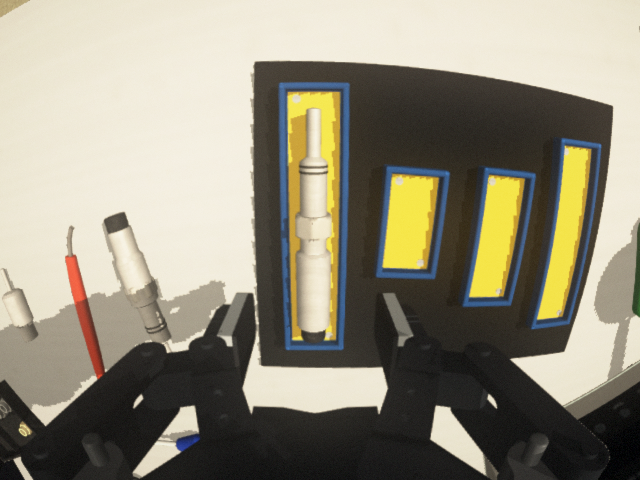

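The longest part lies inside its cradle, (282-349, 85-348). Now the second part.

>>> {"fn": "jog_arm", "kwargs": {"deltas": [[[-0.146,0.015,-0.054],-0.062,-0.2],[[-0.146,0.015,-0.054],-0.062,-0.2],[[-0.146,0.015,-0.054],-0.062,-0.2],[[-0.146,0.015,-0.054],-0.062,-0.2],[[-0.146,0.015,-0.054],-0.062,-0.2],[[-0.146,0.015,-0.054],-0.062,-0.2],[[-0.146,0.015,-0.054],-0.062,-0.2],[[-0.146,0.015,-0.054],-0.062,-0.2]]}}

```text
t: 9.1
tcp_pos: [542.3, 6.4, 118.6]
orientation: [0.483, 0.521, -0.515, -0.479]
contact_force: [-0.1, 0.6, -0.2]
opening: 51.1
```

```bash
python3 -c "
from h import *
from station import capture
go(543,5.5,18.3,4.2)
c=capture('wrist');cv2.imwrite('pics/w5.png',c['frame'][...,::-1]);np.savez('w5.npz',**c)"
```

```text
t 9.1 tcp [542.3   6.4 118.6] tilt [ 0.01   0.001 -1.   ] open 51.1 F [-0.1  0.6 -0.2]
shift [-0.001   0.1003  0.0004] turn 0.0004 q [ 0.01  0.05 -0.1   1.41  0.   -0.06]
```

View pics/w5.png

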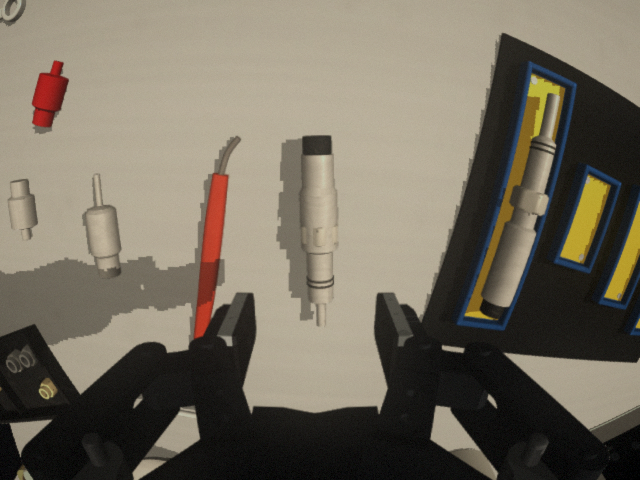

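The second part, (317,137)-(321,325), is centred, and the pick at (210,260) is clear of the fingers.

>>> {"fn": "jog_arm", "kwargs": {"deltas": [[[-0.001,0.045,0],0,0],[[-0.001,0.08,0],0,0.1],[[-0.001,0.095,0],0,0.2],[[-0.001,0.1,0],0,0.3],[[-0.001,0.1,0],0,0.5],[[-0.001,0.1,0],0,0.8],[[-0.001,0.1,0],0,0.8],[[-0.001,0.1,0],0,0.8]], "squeeze": 80}}

```text
t: 9.95
tcp_pos: [544.2, 5.3, 20.0]
orientation: [0.484, 0.522, -0.515, -0.478]
contact_force: [0.1, 1.0, 2.4]
opening: 16.5
```

```bash
python3 -c "
from h import *
go(540.1,373.4,120,-6.7)"
```

```text
t 9.95 tcp [544.2   5.3  20. ] tilt [ 0.012  0.001 -1.   ] open 16.5 F [0.1 1.  2.4]
shift [ 0.3674 -0.0996 -0.0245] turn 0.0609 q [ 0.01  0.09 -0.25  1.22  0.   -0.07]
```

>>> {"fn": "jog_arm", "kwargs": {"deltas": [[[0,-0.02,0],0,0.8],[[0,-0.06,0],0.01,0.8],[[0.02,-0.1,0],0.02,0.8],[[0.06,-0.1,-0.004],0.03,0.8],[[0.1,-0.1,-0.007],0.04,0.8],[[0.15,-0.1,-0.01],0.05,0.8],[[0.2,-0.1,-0.014],0.061,0.8],[[0.24,-0.1,-0.016],0.061,0.8]]}}

```text
t: 10.75
tcp_pos: [540.9, 248.2, 120.7]
orientation: [0.531, 0.474, -0.466, -0.526]
contact_force: [1.4, -0.4, -1.4]
opening: 16.5
```

```bash
python3 -c "
from h import *
go(540.1,373.4,80,-6.7)"
```

```text
t 10.75 tcp [540.9 248.2 120.7] tilt [ 0.013  0.002 -1.   ] open 16.5 F [ 1.4 -0.4 -1.4]
shift [0.1241 0.0409 0.0161] turn -0.0003 q [ 0.43  0.17  0.04  1.43 -0.    0.55]
```

>>> {"fn": "jog_arm", "kwargs": {"deltas": [[[0.045,0,0.006],0,0.8],[[0.09,0,0.012],0,0.8],[[0.124,0,0.016],0,0.8],[[0.124,0.01,0.016],0,0.8],[[0.124,0.045,0.016],0,0.8],[[0.124,0.075,0.016],0,0.8],[[0.124,0.087,0.016],0,0.8],[[0.124,0.088,0.016],0,0.8]]}}

```text
t: 11.55
tcp_pos: [540.0, 372.4, 31.3]
orientation: [0.531, 0.472, -0.467, -0.526]
contact_force: [-0.3, -0.5, -1.4]
opening: 16.5
```

```bash
python3 -c "
from h import *
from station import capture
go(540.1,373.4,26.5,-6.7)
c=capture('wrist');cv2.imwrite('pics/w6.png',c['frame'][...,::-1])"
```

```text
t 11.55 tcp [540.  372.4  31.3] tilt [ 0.011 -0.    -1.   ] open 16.5 F [-0.3 -0.5 -1.4]
shift [0.001  0.0048 0.0001] turn -0.0004 q [ 0.61  0.35  0.08  1.29 -0.01  0.72]
```

View pics/w6.png

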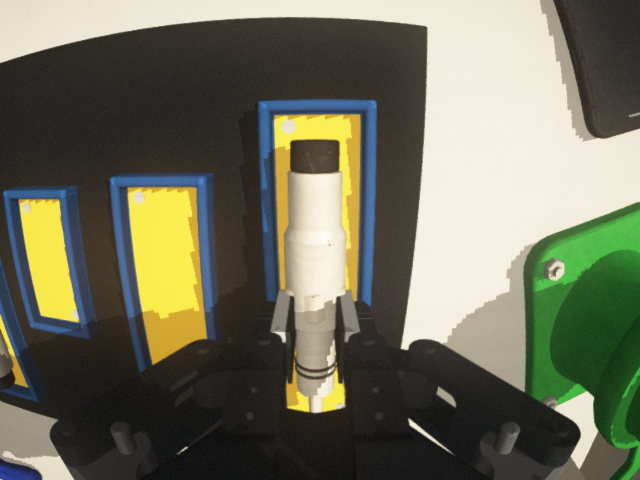

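The part is centred in the second cradle. Lower.

>>> {"fn": "jog_arm", "kwargs": {"deltas": [[[0.001,0.001,0],0,0.8],[[0.001,0.002,0],0,0.8],[[0.001,0.003,0],0,0.8],[[0.001,0.004,0],0,0.8],[[0.001,0.0045,0],0,0.8],[[0.001,0.005,0],0,0.8],[[0.001,0.005,0],0,0.8],[[0.001,0.005,0],0,0.8]]}}

```text
t: 12.4
tcp_pos: [540.9, 373.9, 27.9]
orientation: [0.531, 0.473, -0.466, -0.526]
contact_force: [0.3, -0.6, -1.9]
opening: 16.4
```

>>> {"fn": "jog_arm", "kwargs": {"deltas": [[[0,0.001,0],0,0.8],[[0,0.0015,0],0,0.8],[[0,0.002,0],0,0.8],[[0,0.002,0],0,0.8],[[0,0.0025,0],0,0.8],[[0,0.0025,0],0,0.8],[[0,0.0025,0],0,0.8],[[0,0.0025,0],0,0.8]]}}

```text
t: 13.2
tcp_pos: [541.1, 374.0, 27.0]
orientation: [0.531, 0.474, -0.466, -0.526]
contact_force: [-3.4, -1.9, 9.0]
opening: 16.2
```

>>> {"fn": "jog_arm", "kwargs": {"deltas": [[[0,0,0],0,0.5],[[0,0,0],0,0.2],[[0,0,0],0,0.1],[[0,-0.002,0],0,0.1],[[0,-0.02,0],0,0],[[0,-0.06,0],0,-0.2],[[0,-0.1,0],0,-0.2],[[0,-0.105,0],0,-0.2]]}}

```text
t: 14.0
tcp_pos: [541.3, 375.0, 138.0]
orientation: [0.532, 0.476, -0.463, -0.526]
contact_force: [0.3, -0.5, 0.1]
opening: 51.2
```

```bash
python3 -c "
from h import *
from station import capture
go(546,-155.4,120,4.1)
c=capture('wrist');cv2.imwrite('pics/w7.png',c['frame'][...,::-1])"
```

```text
t 14.0 tcp [541.3 375.  138. ] tilt [ 0.02   0.006 -1.   ] open 51.2 F [ 0.3 -0.5  0.1]
shift [-0.5262  0.0147 -0.067 ] turn -0.0604 q [ 0.61  0.31  0.24  1.48 -0.01  0.73]
```

View pics/w7.png

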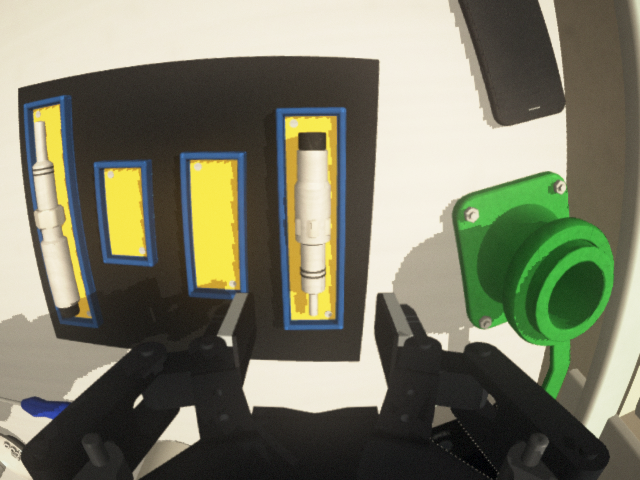

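The second part is in its cradle, (277-345, 110-330). On to the third part.

>>> {"fn": "jog_arm", "kwargs": {"deltas": [[[-0.526,0.01,-0.067],-0.06,-0.2],[[-0.526,0.01,-0.067],-0.06,-0.2],[[-0.526,0.01,-0.067],-0.06,-0.2],[[-0.526,0.01,-0.067],-0.06,-0.2],[[-0.526,0.01,-0.067],-0.06,-0.2],[[-0.526,0.01,-0.067],-0.06,-0.2],[[-0.526,0.01,-0.067],-0.06,-0.2],[[-0.526,0.01,-0.067],-0.06,-0.2]]}}

```text
t: 14.85
tcp_pos: [543.3, -28.0, 124.3]
orientation: [0.485, 0.523, -0.512, -0.479]
contact_force: [0.9, 0.4, 0.0]
opening: 51.4
```

```bash
python3 -c "
from h import *
go(546,-155.4,110,4.1)"
```

```text
t 14.85 tcp [543.3 -28.  124.3] tilt [ 0.017  0.006 -1.   ] open 51.4 F [0.9 0.4 0. ]
shift [-0.1273  0.0136  0.0065] turn -0.0004 q [-0.05  0.04 -0.09  1.42  0.01 -0.13]
```

>>> {"fn": "jog_arm", "kwargs": {"deltas": [[[-0.127,0.013,0.006],0,-0.2],[[-0.127,0.013,0.006],0,-0.2],[[-0.127,0.013,0.006],0,-0.2],[[-0.127,0.013,0.006],0,-0.2],[[-0.127,0.013,0.006],0,-0.2],[[-0.127,0.013,0.006],0,-0.2],[[-0.127,0.013,0.006],0,-0.2],[[-0.127,0.013,0.006],0,-0.2]]}}

```text
t: 15.65
tcp_pos: [546.7, -154.1, 110.8]
orientation: [0.485, 0.523, -0.512, -0.478]
contact_force: [-0.1, 0.6, 0.3]
opening: 51.4
```

```bash
python3 -c "
from h import *
from station import capture
go(546,-155.4,18,4.1)
c=capture('wrist');cv2.imwrite('pics/w8.png',c['frame'][...,::-1])"
```

```text
t 15.65 tcp [ 546.7 -154.1  110.8] tilt [ 0.017  0.005 -1.   ] open 51.4 F [-0.1  0.6  0.3]
shift [-0.0017  0.0927  0.0024] turn 0.0001 q [-0.28  0.1  -0.05  1.4   0.01 -0.35]
```

View pics/w8.png

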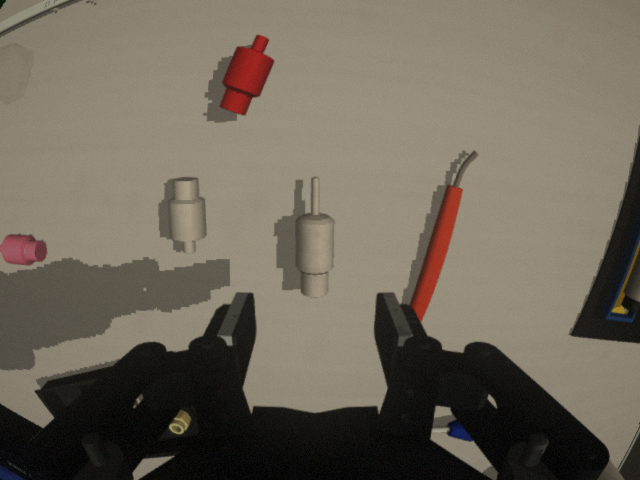

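The third part, (315,178)-(314,297), is centred, and its neighbours are clear.

>>> {"fn": "jog_arm", "kwargs": {"deltas": [[[-0.0017,0.045,0.002],0,0],[[-0.0017,0.075,0.002],0,0.1],[[-0.0017,0.09,0.002],0,0.2],[[-0.0017,0.094,0.002],0,0.3],[[-0.0017,0.094,0.002],0,0.5],[[-0.0017,0.094,0.002],0,0.8],[[-0.0017,0.094,0.002],0,0.8],[[-0.0017,0.094,0.002],0,0.8]], "squeeze": 70}}

```text
t: 16.5
tcp_pos: [547.2, -155.7, 18.0]
orientation: [0.486, 0.524, -0.512, -0.478]
contact_force: [0.3, 0.1, 2.3]
opening: 16.9
```

```bash
python3 -c "
from h import *
go(532.6,300.3,120,-8)"
```

```text
t 16.5 tcp [ 547.2 -155.7   18. ] tilt [ 0.019  0.005 -1.   ] open 16.9 F [0.3 0.1 2.3]
shift [ 0.4563 -0.1    -0.0201] turn 0.0673 q [-0.28  0.14 -0.19  1.22  0.01 -0.35]
```

>>> {"fn": "jog_arm", "kwargs": {"deltas": [[[0,-0.02,0],0,0.8],[[0,-0.06,0],0.01,0.8],[[0.02,-0.1,0],0.02,0.8],[[0.06,-0.1,-0.003],0.03,0.8],[[0.1,-0.1,-0.005],0.04,0.8],[[0.15,-0.1,-0.007],0.05,0.8],[[0.2,-0.1,-0.009],0.06,0.8],[[0.245,-0.1,-0.011],0.067,0.8]]}}

```text
t: 17.3
tcp_pos: [538.4, 90.9, 119.7]
orientation: [0.537, 0.47, -0.457, -0.53]
contact_force: [1.0, -0.3, -1.0]
opening: 16.7
```

```bash
python3 -c "
from h import *
go(532.6,300.3,110,-8)"
```

```text
t 17.3 tcp [538.4  90.9 119.7] tilt [ 0.02   0.005 -1.   ] open 16.7 F [ 1.  -0.3 -1. ]
shift [0.2064 0.0107 0.0351] turn -0.0001 q [ 0.17  0.04 -0.1   1.41  0.    0.31]
```

>>> {"fn": "jog_arm", "kwargs": {"deltas": [[[0.04,0,0.007],0,0.8],[[0.085,0,0.014],0,0.8],[[0.13,0,0.022],0,0.8],[[0.175,0,0.03],0,0.8],[[0.206,0,0.035],0,0.8],[[0.206,0.01,0.035],0,0.8],[[0.206,0.04,0.035],0,0.8],[[0.206,0.055,0.035],0,0.8]]}}

```text
t: 18.1
tcp_pos: [532.8, 299.5, 63.5]
orientation: [0.537, 0.47, -0.458, -0.53]
contact_force: [-0.0, -0.2, -2.1]
opening: 17.0
```

```bash
python3 -c "
from h import *
go(532.6,300.3,25,-8)"
```

```text
t 18.1 tcp [532.8 299.5  63.5] tilt [ 0.018  0.004 -1.   ] open 17.0 F [-0.  -0.2 -2.1]
shift [0.0005 0.0385 0.001 ] turn -0.0001 q [ 0.51  0.22 -0.02  1.32 -0.01  0.65]
```

>>> {"fn": "jog_arm", "kwargs": {"deltas": [[[0.0005,0.015,0.001],0,0.8],[[0.0005,0.028,0.001],0,0.8],[[0.0005,0.034,0.001],0,0.8],[[0.0005,0.036,0.001],0,0.8],[[0.0005,0.038,0.001],0,0.8],[[0.0005,0.039,0.001],0,0.8],[[0.0005,0.039,0.001],0,0.8],[[0.0005,0.039,0.001],0,0.8]]}}

```text
t: 18.9
tcp_pos: [533.0, 300.4, 25.1]
orientation: [0.537, 0.47, -0.458, -0.53]
contact_force: [-0.3, -0.4, 0.2]
opening: 17.3
```

>>> {"fn": "jog_arm", "kwargs": {"deltas": [[[0,0.0005,0],0,0.8],[[0,0.001,0],0,0.8],[[0,0.001,0],0,0.8],[[0,0.001,0],0,0.8],[[0,0.001,0],0,0.8],[[0,0.001,0],0,0.8],[[0,0.001,0],0,0.8],[[0,0.001,0],0,0.8]]}}

```text
t: 19.7
tcp_pos: [533.1, 300.5, 25.0]
orientation: [0.537, 0.47, -0.457, -0.53]
contact_force: [-2.5, -0.8, 5.7]
opening: 16.7
```

Contact. Release and rise.

>>> {"fn": "jog_arm", "kwargs": {"deltas": [[[0,0,0],0,0.5],[[0,0,0],0,0.2],[[0,0,0],0,0.1],[[0,-0.002,0],0,0.1],[[0,-0.02,0],0,0],[[0,-0.06,0],0,-0.2],[[0,-0.1,0],0,-0.2],[[0,-0.105,0],0,-0.2]]}}

```text
t: 20.5
tcp_pos: [532.7, 301.0, 135.9]
orientation: [0.538, 0.473, -0.455, -0.53]
contact_force: [0.0, 0.4, -0.2]
opening: 51.2
```

```bash
python3 -c "
from h import *
from station import capture
go(535,-240.8,120,1.9)
c=capture('wrist');cv2.imwrite('pics/w9.png',c['frame'][...,::-1])"
```

```text
t 20.5 tcp [532.7 301.  135.9] tilt [ 0.027  0.008 -1.   ] open 51.2 F [ 0.   0.4 -0.2]
shift [-0.5364  0.0114 -0.0774] turn -0.055 q [ 0.52  0.19  0.09  1.44 -0.01  0.66]
```

View pics/w9.png

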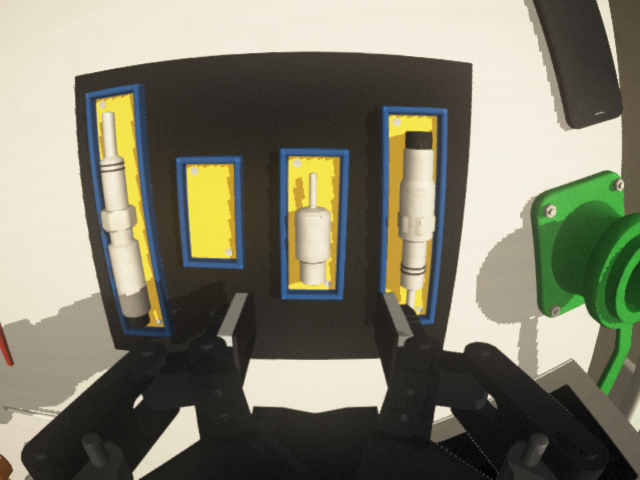

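The third part is in its cradle, (281-348, 150-298). On to the shortest.

>>> {"fn": "jog_arm", "kwargs": {"deltas": [[[-0.536,0.008,-0.077],-0.055,-0.2],[[-0.536,0.008,-0.077],-0.055,-0.2],[[-0.536,0.008,-0.077],-0.055,-0.2],[[-0.536,0.008,-0.077],-0.055,-0.2],[[-0.536,0.008,-0.077],-0.055,-0.2],[[-0.536,0.008,-0.077],-0.055,-0.2],[[-0.536,0.008,-0.077],-0.055,-0.2],[[-0.536,0.008,-0.077],-0.055,-0.2]]}}

```text
t: 21.35
tcp_pos: [532.6, -100.7, 123.0]
orientation: [0.496, 0.516, -0.5, -0.487]
contact_force: [0.7, 0.7, 0.1]
opening: 51.2
```

```bash
python3 -c "
from h import *
go(535,-240.8,110,1.9)"
```

```text
t 21.35 tcp [ 532.6 -100.7  123. ] tilt [ 0.024  0.008 -1.   ] open 51.2 F [0.7 0.7 0.1]
shift [-0.1402  0.012   0.0025] turn -0.0 q [-0.19  0.03 -0.11  1.41  0.01 -0.23]
```

>>> {"fn": "jog_arm", "kwargs": {"deltas": [[[-0.14,0.012,0.002],0,-0.2],[[-0.14,0.012,0.002],0,-0.2],[[-0.14,0.012,0.002],0,-0.2],[[-0.14,0.012,0.002],0,-0.2],[[-0.14,0.012,0.002],0,-0.2],[[-0.14,0.012,0.002],0,-0.2],[[-0.14,0.012,0.002],0,-0.2],[[-0.14,0.012,0.002],0,-0.2]]}}

```text
t: 22.15
tcp_pos: [535.7, -239.5, 110.1]
orientation: [0.496, 0.517, -0.501, -0.487]
contact_force: [-0.9, 0.8, 0.7]
opening: 51.5
```

```bash
python3 -c "
from h import *
from station import capture
go(535,-240.8,18,1.9)
c=capture('wrist');cv2.imwrite('pics/w10.png',c['frame'][...,::-1])"
```

```text
t 22.15 tcp [ 535.7 -239.5  110.1] tilt [ 0.024  0.008 -1.   ] open 51.5 F [-0.9  0.8  0.7]
shift [-0.0019  0.0921  0.0031] turn 0.0005 q [-0.43  0.14 -0.01  1.4   0.02 -0.46]
```

View pics/w10.png

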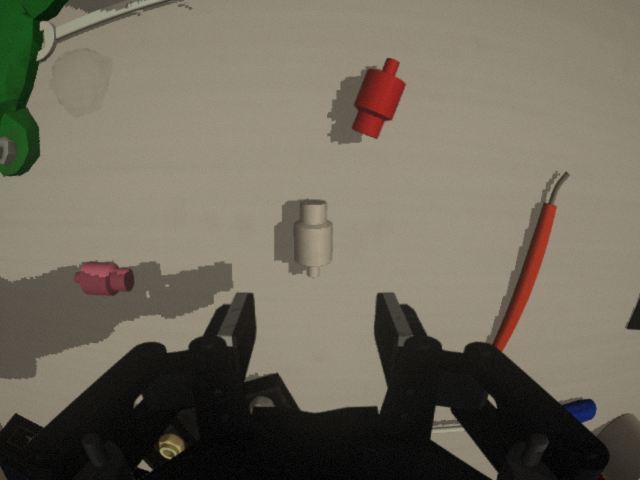

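The shortest grey part, (313,200)-(313,277), is centred.

>>> {"fn": "jog_arm", "kwargs": {"deltas": [[[-0.0019,0.045,0.003],0,0],[[-0.0019,0.075,0.003],0,0.1],[[-0.0019,0.09,0.003],0,0.2],[[-0.0019,0.093,0.003],0,0.3],[[-0.0019,0.093,0.003],0,0.5],[[-0.0019,0.093,0.003],0,0.8],[[-0.0019,0.093,0.003],0,0.8],[[-0.0019,0.093,0.003],0,0.8]], "squeeze": 70}}

```text
t: 23.0
tcp_pos: [535.9, -241.3, 18.6]
orientation: [0.496, 0.517, -0.5, -0.486]
contact_force: [-0.0, 0.4, 5.0]
opening: 17.1
```

```bash
python3 -c "
from h import *
go(510.6,227,120,-8)"
```

```text
t 23.0 tcp [ 535.9 -241.3   18.6] tilt [ 0.027  0.007 -1.   ] open 17.1 F [-0.   0.4  5. ]
shift [ 0.4695 -0.0988  0.0065] turn 0.0554 q [-0.43  0.18 -0.15  1.22  0.02 -0.47]
```

>>> {"fn": "jog_arm", "kwargs": {"deltas": [[[0,-0.02,0],0,0.8],[[0,-0.06,0],0.01,0.8],[[0.02,-0.1,0],0.02,0.8],[[0.06,-0.1,0.001],0.03,0.8],[[0.1,-0.1,0.001],0.04,0.8],[[0.15,-0.1,0.002],0.05,0.8],[[0.2,-0.1,0.003],0.055,0.8],[[0.245,-0.1,0.003],0.055,0.8]]}}

```text
t: 23.8
tcp_pos: [521.4, 4.7, 120.6]
orientation: [0.538, 0.473, -0.455, -0.529]
contact_force: [1.7, -0.6, -1.4]
opening: 16.9
```

```bash
python3 -c "
from h import *
go(510.6,227,110,-8)"
```

```text
t 23.8 tcp [521.4   4.7 120.6] tilt [ 0.028  0.007 -1.   ] open 16.9 F [ 1.7 -0.6 -1.4]
shift [0.2186 0.0118 0.0418] turn 0.0002 q [ 0.01 -0.02 -0.16  1.4   0.01  0.14]
```

>>> {"fn": "jog_arm", "kwargs": {"deltas": [[[0.045,0,0.009],0,0.8],[[0.09,0,0.018],0,0.8],[[0.135,0,0.027],0,0.8],[[0.18,0,0.035],0,0.8],[[0.2186,0,0.042],0,0.8],[[0.2186,0.01,0.042],0,0.8],[[0.2186,0.04,0.042],0,0.8],[[0.2186,0.055,0.042],0,0.8]]}}

```text
t: 24.6
tcp_pos: [510.8, 227.0, 64.8]
orientation: [0.538, 0.472, -0.456, -0.529]
contact_force: [-0.9, -0.4, -1.1]
opening: 16.7
```

```bash
python3 -c "
from h import *
go(510.6,227,25,-8)"
```

```text
t 24.6 tcp [510.8 227.   64.8] tilt [ 0.026  0.006 -1.   ] open 16.7 F [-0.9 -0.4 -1.1]
shift [-0.0004  0.0398  0.0012] turn 0.0004 q [ 0.42  0.09 -0.16  1.3  -0.01  0.56]
```

>>> {"fn": "jog_arm", "kwargs": {"deltas": [[[0,0.015,0.001],0,0.8],[[0,0.028,0.001],0,0.8],[[0,0.035,0.001],0,0.8],[[0,0.037,0.001],0,0.8],[[0,0.039,0.001],0,0.8],[[0,0.04,0.001],0,0.8],[[0,0.04,0.001],0,0.8],[[0,0.04,0.001],0,0.8]]}}

```text
t: 25.4
tcp_pos: [511.3, 227.5, 25.6]
orientation: [0.538, 0.473, -0.455, -0.529]
contact_force: [-0.6, -1.5, 4.6]
opening: 17.1
```

Contact. Release and rise.

>>> {"fn": "jog_arm", "kwargs": {"deltas": [[[0,0,0],0,0.5],[[0,0,0],0,0.2],[[0,0,0],0,0.1],[[0,-0.002,0],0,0.1],[[0,-0.02,0],0,0],[[0,-0.06,0],0,-0.2],[[0,-0.1,0],0,-0.2],[[0,-0.15,0],0,-0.2]]}}

```text
t: 26.2
tcp_pos: [506.4, 226.2, 176.0]
orientation: [0.538, 0.472, -0.456, -0.529]
contact_force: [1.5, 1.1, 0.5]
opening: 51.2
```

>>> {"fn": "jog_arm", "kwargs": {"deltas": [[[-0.05,0,0.04],0,-0.2],[[-0.1,0,0.08],0,-0.2],[[-0.15,0,0.12],0,-0.2],[[-0.2,0,0.15],0,-0.2],[[-0.2,0,0.15],0,-0.2],[[-0.2,0,0.15],0,-0.2],[[-0.2,0,0.15],0,-0.2],[[-0.2,0,0.15],0,-0.2]]}}

```text
t: 27.0
tcp_pos: [331.0, 49.3, 170.8]
orientation: [0.538, 0.472, -0.456, -0.529]
contact_force: [0.3, -0.1, 0.5]
opening: 51.2
```

```bash
python3 -c "
from h import *
from station import capture
go(400,0,200,0)
c=capture('top');cv2.imwrite('pics/t2.png',cv2.resize(c['frame'][150:330,130:500],None,fx=2.1,fy=2.1,interpolation=2)[...,::-1])"
```

```text
t 27.0 tcp [331.   49.3 170.8] tilt [ 0.026  0.006 -1.   ] open 51.2 F [ 0.3 -0.1  0.5]
shift [-0.039  -0.0277 -0.0759] turn -0.0441 q [ 0.15 -0.48 -0.43  1.59  0.    0.28]
```

View pics/t2.png

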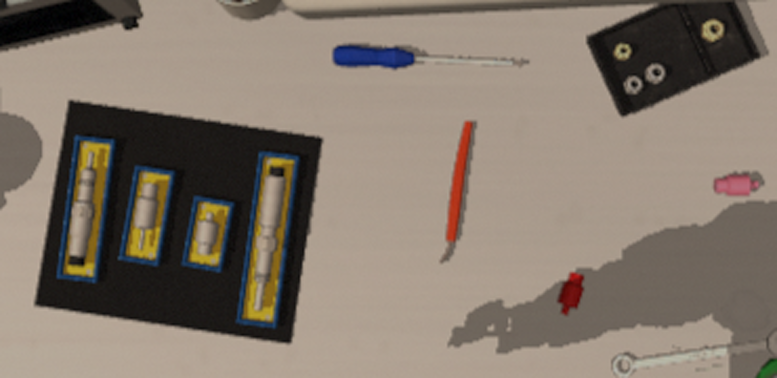

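All four parts lie in their cradles. The pick, the screwdriver and the red and pink parts are where they were, and the arm is clear.

```bash
python3 -c "
from station import hand_in
print(hand_in())"
```

```text
the job is handed in; nothing more can be done
None
```

All four grey injector parts are in their matching cradles, placed in order from longest to shortest, and the job is handed in at about 27 s of the 96 s allowed.

- **Placing:** I lowered each part until it just touched the cradle floor, with about 5–9 N showing at the wrist, then let go with the fingertips above the walls.
- **Last check:** The final top view shows each part lying lengthwise inside its cradle. By eye, the orange pick, the blue screwdriver and the red and pink look-alikes have not moved. The arm is clear and touching nothing.
- **Small deviation:** The tool tilt drifted to about 1.5° over the run. It had no visible effect on the placements. None of my checks failed or disagreed.

I viewed exactly 14 pictures, the full budget.

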